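Clamp a specimen block under the stereo microscope

ROBOT

A 6-joint arm with a two-finger parallel gripper is mounted at the origin on the work surface. World frame = base frame: x ahead of the robot, y to its left, z up, the work surface at z = 0. Lengths are in m, angles in rad, forces in N, time in s.
With the tool pointing down it reaches from about 0.375 to 0.9 m from the base axis. Payload 3.1 kg.
Tool frame: the origin (TCP) lies on the front face of the gripper's body, between the roots of the fingers; the fingertips stand 70 mm ahead of it and the grasp point (between the pads) lies 51 mm ahead of it; z points along the fingers, y is the line along which they close (so a half turn about z gives the same grasp; the last joint's range is limited). The gripper opens to 87 mm and grips with 3 to 60 N. Pads are 19 mm wide; open, the fingers measure 117 mm over their backs; the gripper's body (75 mm by 190 mm) begins 51 mm behind the grasp point.
Start: joints at [-1.393, 0.527, 1.433, -0, 1.181, -0.178], TCP at [0.218, -0.586, 0.292] pointing down, gripper open.
Joint ranges: [-3.08, 3.08], [-0.75, 2.2], [0.22, 2.44], [-1.43, 4.57], [0, 2.65], [-2.85, 2.85]. Speed limits (rad/s): [2.79, 2.79, 3.14, 3.14, 3.14, 3.14].

INTERFACE

Orientations are given as a unit quaternion [x, y, z, w].
In Python, from rig import robot, cams, ticket gives the robot as it stands. The module is installed in compiled form; this text tells all that it offers.
- The arm moves only by the shell command python3 -m crank 'ROWS' [FORCE]. ROWS is JSON, a list of rows, each a list of 7 numbers: the shift along the tool's x, y, z in cm, then the turn, a rotation vector about the tool's x, y, z in rad, then the closure, from 0 (fully open) to 1 (shut). A call has 1 to 5 rows; each row shifts and turns the commanded pose from where the row before left it, along the tool's axes as they then stand; what a row does not reach is not made up. A row lasts 1/8 s, in which the tool goes at most 62.5 mm and 10.7 degrees, less where a joint would pass 70% of its speed; a pose out of reach is approached as far as the arm can. A call is refused whole if a number of a shift passes 6.25 or a number of a turn 0.188, either way. A call with a gripper value outside its range is refused whole. The fingers move at their own pace and stop on an object; FORCE is the grip in N (left out, the last holds). Time passes only in rows, so rows that do not move let the fingers close. It gives the time, the measured TCP pose, the force, the opening and the grip force at its end, in the units of the state.
- robot.get_obs(): the state, without advancing time (a new reading comes with each control period).
- cams.camera(name): name is "scene" or "side" or "wrist"; returns the picture (384x512x3 uint8, red, green, blue); there is no depth.
- cams.camera_info(name): a dict with "intrinsics" (3x3 intrinsics, pixels), "dist" ([k1, k2, p1, p2, k3] as OpenCV has them; the pictures are not rectified), "pose" (4x4, takes a point from camera to world coordinates). Camera axes: x right, y down, z forward; pixel columns grow to the right and rows downward; lengths in m; the calibration is good to about 2 mm. A picture is of the moment at which its call begins: read the wrist's pose just before it. camera_info takes no time and is no camera call; for the wrist camera it gives the pose at the moment of the call.
- ticket.hand_in(): hands the job in; it is judged then, once.
The state is a dict: "time": time; "q": joint angles; "joint_velocities": joint speeds; "joint_torque": joint torques, N m; "position": TCP position; "tool_rot": TCP orientation; "ft_force": force on the tool from outside, world axes, zero at the start; "moment": the same for the moment, N m; "grip_width": finger opening in m; "grip_force": force on a finger pad.
Only numpy, scipy, OpenCV 4.12 (cv2) and the standard library are available. Lean on these libraries where they do the work, as an engineer would, in place of code of your own. Each camera call takes 0.05 s, during which the arm holds its last target. There are 200 camera calls.

TASK

Set the tall wooden specimen block flat in the pocket of the holder under the microscope head, its longer side along the sliding clamp's track, and let go of it. Then slide the clamp by its upright grip until the block is fully home against the end stop and the clamp's spring pad is pressed in about halfway, never squeezed to the bottom of its spring, and let go. Do not bump the microscope head, and leave the other things on the bench where they are.

Things in the scene. Friction and masses are not known exactly. Their poses are not given: they have to be found in the camera images.
- block: the block to clamp: plain wood, 30 (x) x 40 (y) x 36 (z) mm, 50 g, a dried seed on its top (only drawn). Origin: centre of its underside; z up. It stands on the bench in one of three places in a row; the puck and the slab have the others. Half a turn about z makes no difference.
- scope: microscope stand, fixed: white base x -75 to +165, y -165 to +100 mm, 22 high. Origin on the bench under the pocket's centre; z up, +y along the clamp's track to the end stop, -x the open side. A steel end stop (26 wide, top 10 mm over the pocket floor) faces -y somewhere between y = +24 and +36, different each time, not measured: feel for it by pushing the block onto it. It does not move.
- pocket (a point): centre of the pocket's floor, 24 mm over the bench; axes as scope. A channel, y -42 to +50: walls at x = -17 and +17 mm, upright for 5 mm, then 45 degree lead-ins to 22 mm out, 9 mm high; outer faces at 26. Set the block with its 40 mm side along y, centre at y = -8 to +2. Stop, pad and jaw bar are at most 10 mm high: fingers 12 mm over the floor pass above them.
- scope_head: head and column, fixed; frame as scope. Black objective, 60 mm diameter at x = +42, underside 130 mm over the pocket floor; white head x +8 to +76, y -45 to +45, 180 to 250 over the floor; eyepieces to +x. Column 38 mm diameter at x +135, y +72. An upright gripper at the pocket strikes the head: lean it back to -x by 25 to 45 degrees (fingers pointing down and to +x).
- clamp (a joint): travel of the sliding clamp along scope +y, 0 to 0.072 m; 0 is fully open. It starts at 0 to 0.015. It slides with about 8 N of friction and stays where it is left.
- grip_top (a point): centre of the top of the clamp's upright grip, a black fin 24 (x) x 14 (y) mm standing on the carriage from 11 to 53 mm above the pocket floor; at travel q it is at pocket x = 0, y = -120 mm + q. Carriage below: 34 x 34 mm, 12 mm high. Axes as scope.
- pad (a joint): how far the spring pad at the clamp's front is pushed in, 0 (free) to 0.006 m (bottomed); spring 1.5 N per mm. It resists only with the spring.
- pad_face (a point): middle of the pad's front face (24 wide, 9 high), 60 mm ahead (+y) of the grip's centre when the pad is free, 5.5 mm above the pocket floor. Between grip and pad runs a bar 14 mm wide, up to 9 mm above the floor.
- puck: bystander: round wooden mount, 44 mm diameter, 24 mm high; origin at the centre of its underside
- slab: bystander: low wooden mount, 34 (x) x 66 (y) x 16 mm high; origin at the centre of its underside
- bottle: bystander: white plastic bottle, 48 mm diameter, 110 mm high; origin at the centre of its underside
There are look-alikes about, which are no part of the job. Leave any white look-alike of the block alone.

How it is judged:
On the way:
1. the block stands flat in the pocket, let go, with the clamp's pad still free (x of block in the frame of pocket between -0.0035 and 0.0035 m and z of block in the frame of pocket between -0.002 and 0.002 m and angle between block's own z axis and vertical below 0.07 rad and y of block in the frame of pocket between -0.016 and 0.018 m and contact force between the fingers and block below 0.1 N and value of joint pad below 0.0005 m), for 0.2 s.
At the end, for the whole second after the job is handed in: the block stands flat on the pocket's floor (within 2 mm, 4 degrees), in the channel (within 3.5 mm of the middle) and square to it (4 degrees), trapped between the end stop and the pad, with the pad pressed in by 1.5 to 5 mm, everything at rest and released (x of block in the frame of pocket between -0.0035 and 0.0035 m and z of block in the frame of pocket between -0.002 and 0.002 m and angle between block's own z axis and vertical below 0.07 rad and y of block in the frame of pocket between 0.002 and 0.018 m and angle between the y axis of block and the y axis of scope, either way round below 0.07 rad and value of joint pad between 0.0015 and 0.005 m and velocity of joint clamp between -0.002 and 0.002 m/s and linear speed of block below 0.005 m/s); the robot touches nothing.
It fails at once if the pad is squeezed to the bottom of its spring (over 5.6 mm) (value of joint pad above 0.0056 m).
It fails at once if the arm or the gripper bumps the microscope head or column (over 5 N) (contact force between any of the arm, the fingers and scope_head above 5 N).
It fails at once if the puck, the slab or the bottle is displaced by more than 15 mm (distance of any of puck, slab, bottle from where it was at the start of the episode above 0.015 m).
It also fails if it takes over 48 s, if anything falls off the work surface, if the arm or the gripper's body presses on something with over 40 N, if the wrist force passes 120 N, or if a joint passes its speed limit or range.

## Working session

There is one attempt and no reset: what is moved stays moved. The work goes in short steps, Python scripts to look and compute and a shell command to move; the robot and the scene stay as the last step left them, time stands still between calls to the robot, and variables do not carry over. Pictures are saved under pics/ and viewed, at most 10 in all, crops included, and the job is handed in when it is done.

```bash
mkdir -p pics; cat > h.py <<'E'
import numpy as np, cv2
from rig import robot, cams, ticket
from scipy.spatial.transform import Rotation as R
def ray(name,uv,info=None):
    i=info or cams.camera_info(name); K=np.array(i["intrinsics"]);T=np.array(i["pose"])
    p=cv2.undistortPoints(np.array(uv,float).reshape(-1,1,2),K,np.array(i["dist"])).reshape(-1,2)
    d=np.c_[p,np.ones(len(p))]@T[:3,:3].T
    return T[:3,3],d
def onz(name,uv,z,info=None):
    o,d=ray(name,uv,info); return o+d*((z-o[2])/d[:,2])[:,None]
def proj(name,P,info=None):
    i=info or cams.camera_info(name);T=np.linalg.inv(np.array(i["pose"]))
    return cv2.projectPoints(np.array(P,float).reshape(-1,1,3),cv2.Rodrigues(T[:3,:3])[0],T[:3,3],np.array(i["intrinsics"]),np.array(i["dist"]))[0].reshape(-1,2)
def snap(name,fn):
    im=np.array(cams.camera(name)); cv2.imwrite("pics/"+fn,im[:,:,::-1]); return im
E
python3 - <<'E'
from h import *
a=snap("scene","a.png");b=snap("side","b.png")
c=snap("wrist","w.png")
cv2.imwrite("pics/ab.png",cv2.resize(np.hstack([a,b])[:,:,::-1],(800,300)))
for n in("scene","side","wrist"):
    i=cams.camera_info(n);print(n,np.round(i["pose"],3).tolist(),np.round(i["intrinsics"],1).tolist())
print(robot.get_obs())
E
```

```text
scene [[0.809, 0.481, -0.337, 0.89], [0.588, -0.648, 0.485, -0.42], [0.015, -0.591, -0.807, 0.888], [0.0, 0.0, 0.0, 1.0]] [[364.6, 0.0, 255.3], [0.0, 364.6, 192.7], [0.0, 0.0, 1.0]]
side [[0.998, -0.033, 0.06, 0.483], [-0.066, -0.704, 0.707, -0.677], [0.019, -0.709, -0.705, 0.836], [0.0, 0.0, 0.0, 1.0]] [[466.2, 0.0, 256.7], [0.0, 466.2, 186.0], [0.0, 0.0, 1.0]]
wrist [[0.348, -0.905, -0.244, 0.283], [-0.938, -0.336, -0.088, -0.562], [-0.002, 0.26, -0.966, 0.386], [0.0, 0.0, 0.0, 1.0]] [[321.0, 0.0, 256.4], [0.0, 321.0, 193.9], [0.0, 0.0, 1.0]]
{'time': 0.15, 'q': array([-1.39348121e+00,  5.28255837e-01,  1.43361194e+00, -2.99526588e-05,
        1.18141622e+00, -1.78472907e-01]), 'joint_velocities': array([-0.00131102, -0.0036542 , -0.00379765,  0.00218693, -0.00018448,
       -0.00179026]), 'joint_torque': array([ 6.38462552e-04, -4.40430415e+01, -1.76842099e+01,  6.32822444e-02,
        5.52554615e-02, -1.01471301e-04]), 'position': array([ 0.21766162, -0.58538976,  0.29149311]), 'tool_rot': array([ 9.84217184e-01,  1.76962760e-01, -1.33609007e-05, -8.45679991e-04]), 'ft_force': array([-0.3514523 ,  0.06033101, -0.17167043]), 'moment': array([ 0.02879799, -0.04691833,  0.01423831]), 'grip_force': 0.0, 'grip_width': 0.08667577636187503}
```

View pics/a.png

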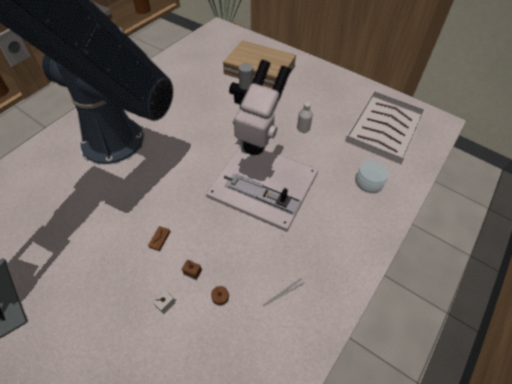

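View pics/b.png

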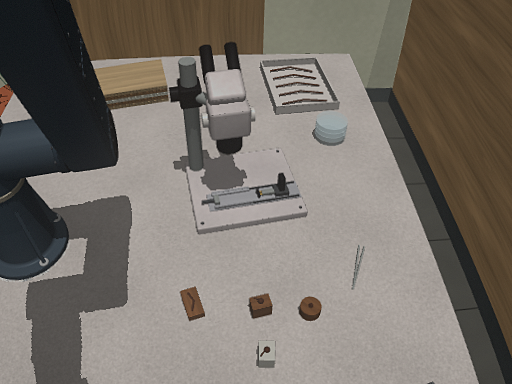

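The block is the middle wooden piece (side ≈(261,305), scene ≈(191,269)). The white look-alike is at side (267,352). The clamp fin is at side (282,183), and the end stop is at the left end of the channel, ≈(208,200). Next I'll enlarge these regions.

```bash
python3 - <<'E'
import cv2,numpy as np
a=cv2.imread("pics/a.png");b=cv2.imread("pics/b.png")
f=lambda im,x,y,w,h,W,H:cv2.resize(im[y:y+h,x:x+w],(W,H),interpolation=cv2.INTER_CUBIC)
top=np.hstack([f(b,180,140,130,100,400,308),f(a,200,150,130,100,400,308)])
bot=np.hstack([f(b,230,280,60,43,400,287),f(a,165,250,60,43,400,287)])
cv2.imwrite("pics/z.png",np.vstack([top,bot]))
E
```

```text
(no output)
```

View pics/z.png

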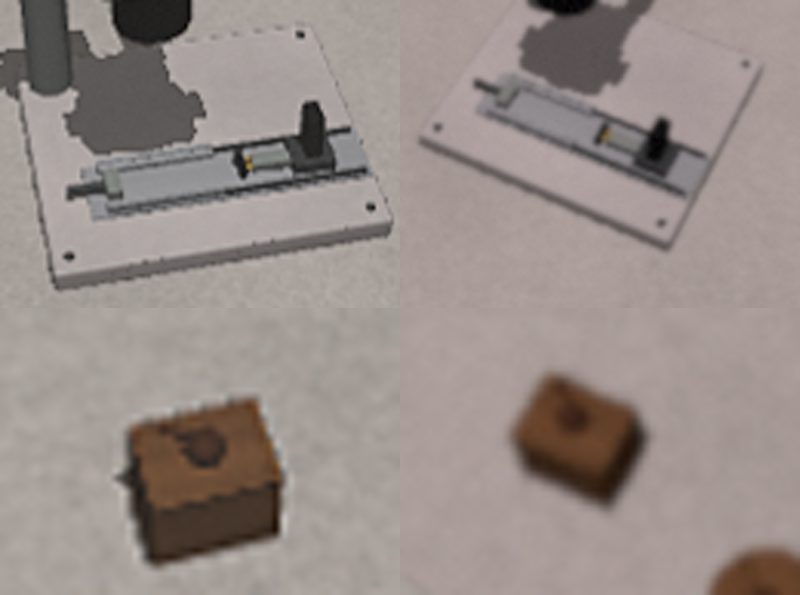

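View pics/w.png

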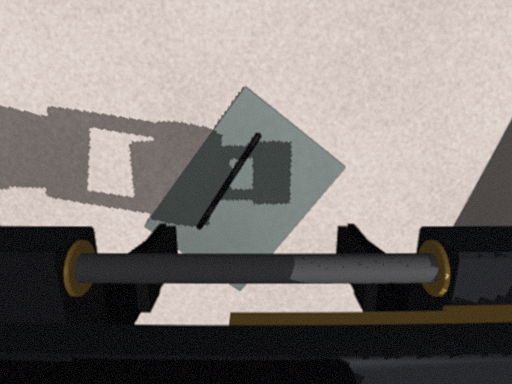

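Wrist view: only bench and a glass tile under the gripper, none of the task objects. In the crops, the base's top corners in side pixels are ≈(198,229), (307,212) and (283,148). The block's top corners are ≈(249,299), (269,294), (272,306) and (252.5,310).

```bash
cat >> h.py <<'E'
def fit2(L,W): # rigid 2D: W = R L + t
    L=np.array(L);W=np.array(W)[:,:2];l=L-L.mean(0);w=W-W.mean(0)
    th=np.arctan2((l[:,0]*w[:,1]-l[:,1]*w[:,0]).sum(),(l*w).sum())
    Rm=np.array([[np.cos(th),-np.sin(th)],[np.sin(th),np.cos(th)]]);t=W.mean(0)-Rm@L.mean(0)
    return th,t,np.abs(L@Rm.T+t-W).max()
E
python3 - <<'E'
from h import *
L=[[-.075,.1],[-.075,-.165],[.165,-.165]]
S={"side":[[197.9,229.4],[307.1,212.1],[283.3,148.1]],"scene":[[206.5,194.8],[286.8,228],[317.6,171.1]]}
B={"side":[[249.2,298.6],[268.7,293.8],[272,305.5],[252.5,310]],"scene":[[182.25,269.35],[186.75,259.6],[201,266],[196,275.5]]}
for n in S:
    print(n,fit2(L,onz(n,S[n],.022)))
    P=onz(n,B[n],.036)[:,:2];print(P.mean(0),np.round([(P[(i+1)%4]-P[i]) for i in range(4)],4).tolist())
q=robot.get_obs()["tool_rot"];print(R.from_quat(q).as_matrix())
E
```

```text
side (np.float64(1.7188823497583972), array([0.49487159, 0.09534705]), np.float64(0.0035427262779420543))
[ 0.53762365 -0.19766538] [[0.0394, 0.009], [0.0042, -0.0272], [-0.0387, -0.0079], [-0.0049, 0.0261]]
scene (np.float64(1.7365880428646192), array([0.49872778, 0.09716405]), np.float64(0.0053423182049227025))
[ 0.54211306 -0.19394592] [[-0.009, 0.0269], [0.0409, 0.0083], [0.0068, -0.027], [-0.0387, -0.0082]]
[[ 9.37368363e-01  3.48339557e-01 -3.25607787e-04]
 [ 3.48339602e-01 -9.37366933e-01  1.65993680e-03]
 [ 2.73007675e-04 -1.66939432e-03 -9.99998569e-01]]
```

```bash
cat >> h.py <<'E'
def toolR(yaw,lean): # tool x along horizontal yaw, fingers leaned toward +x by lean
    return R.from_euler('z',yaw)*R.from_matrix(np.diag([1.,-1,-1]))*R.from_euler('y',lean)
def plan(tcp,Rt,n,cur=None):
    o=robot.get_obs(); p,Rc=cur or (np.array(o["position"]),R.from_quat(o["tool_rot"]))
    rv=(Rc.inv()*Rt).as_rotvec()/n; d=(np.array(tcp)-p)/n*100
    for k in range(n): print(np.round(np.r_[(Rc*R.from_rotvec(rv*k)).inv().apply(d),rv],3).tolist())
    return np.array(tcp),Rt
def tcpof(grasp,Rt): return np.array(grasp)-Rt.apply([0,0,.051])
E
python3 - <<'E'
from h import *
for n,c in(("side",(267,345)),("scene",(164,300))): print(n,onz(n,[c],.03))
u=np.array([np.cos(1.78),np.sin(1.78)]);Rt=toolR(1.78,.61)
print("z dir",Rt.apply([0,0,1]),"y",Rt.apply([0,1,0]))
g=np.r_[np.array([.54,-.196])-.006*u,.034+.12]; t=tcpof(g,Rt);print(t)
print(plan(t,Rt,12))
E
```

```text
side [[ 0.54318696 -0.28797057  0.03      ]]
scene [[ 0.54299706 -0.29593758  0.03      ]]
z dir [-0.11897369  0.56037701 -0.81964802] y [ 9.78196607e-01  2.07681002e-01 -5.55111512e-17]
[ 0.54731374 -0.23044841  0.19580205]
[3.605, -1.814, 0.801, 0.036, 0.042, -0.115]
[3.75, -1.359, 1.012, 0.036, 0.042, -0.115]
[3.832, -0.883, 1.211, 0.036, 0.042, -0.115]
[3.851, -0.395, 1.395, 0.036, 0.042, -0.115]
[3.806, 0.098, 1.56, 0.036, 0.042, -0.115]
[3.699, 0.588, 1.704, 0.036, 0.042, -0.115]
[3.53, 1.067, 1.826, 0.036, 0.042, -0.115]
[3.303, 1.527, 1.922, 0.036, 0.042, -0.115]
[3.021, 1.961, 1.991, 0.036, 0.042, -0.115]
[2.688, 2.361, 2.032, 0.036, 0.042, -0.115]
[2.311, 2.722, 2.045, 0.036, 0.042, -0.115]
[1.895, 3.037, 2.029, 0.036, 0.042, -0.115]
(array([ 0.54731374, -0.23044841,  0.19580205]), Rotation.from_matrix(array([[-1.70225321e-01,  9.78196607e-01, -1.18973688e-01],
                            [ 8.01776910e-01,  2.07681002e-01,  5.60377006e-01],
                            [ 5.72867460e-01, -5.55111512e-17, -8.19648018e-01]])))
```

```bash
python3 -m crank '[[3.6,-1.8,0.8,0.036,0.042,-0.115,0],[3.75,-1.36,1.0,0.036,0.042,-0.115,0],[3.83,-0.88,1.2,0.036,0.042,-0.115,0],[3.85,-0.4,1.4,0.036,0.042,-0.115,0],[3.8,0.1,1.56,0.036,0.042,-0.115,0]]'
python3 -m crank '[[3.7,0.6,1.7,0.036,0.042,-0.115,0],[3.53,1.07,1.83,0.036,0.042,-0.115,0],[3.3,1.53,1.92,0.036,0.042,-0.115,0],[3.0,1.96,2.0,0.036,0.042,-0.115,0],[2.69,2.36,2.03,0.036,0.042,-0.115,0]]'
python3 -m crank '[[2.3,2.7,2.04,0.036,0.042,-0.115,0.2],[1.9,3.04,2.03,0.036,0.042,-0.115,0.31],[0,0,0,0,0,0,0.31],[0,0,0,0,0,0,0.31]]' 30
python3 - <<'E'
from h import *
o=robot.get_obs();print(o["position"],R.from_quat(o["tool_rot"]).as_matrix(),o["q"],o["time"],o["grip_width"])
im=snap("wrist","w2.png")
E
```

```text
time: 0.78
position: [0.3556, -0.4371, 0.252]
tool_rot: [0.884, 0.448, 0.087, -0.106]
ft_force: [0.4, 0.2, 0.1]
grip_width: 0.087
grip_force: 0.0
time: 1.4
position: [0.493, -0.2894, 0.2121]
tool_rot: [0.694, 0.672, 0.164, -0.201]
ft_force: [0.3, -1.3, -0.2]
grip_width: 0.087
grip_force: 0.0
time: 1.9
position: [0.5466, -0.2313, 0.1966]
tool_rot: [0.599, 0.742, 0.189, -0.233]
ft_force: [-0.1, -0.4, -1.1]
grip_width: 0.0616
grip_force: 0.0
[ 0.54656725 -0.23125159  0.19662698] [[-0.17327851  0.97768655 -0.11875844]
 [ 0.80118544  0.21006004  0.56033621]
 [ 0.57277958  0.00194669 -0.81970712]] [-0.72791845  0.76109814  1.3896014   0.34690768  1.50762147 -1.05458997] 1.9 0.0615797313814649
```

View pics/w2.png

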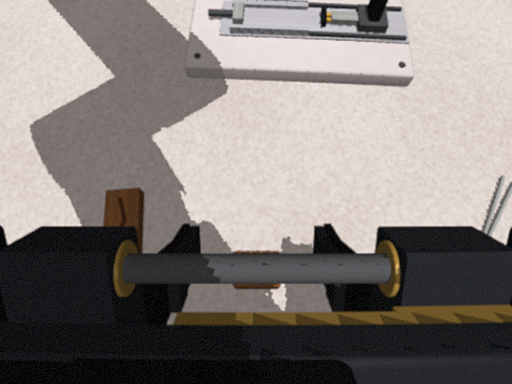

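Wrist view: the gripper's rod covers the block, with only slivers visible around (234–281, 251–290). The scope lies ahead and the slab is on the left at (123,215). I'll back off to see the block.

```bash
python3 -m crank '[[-4.1,0,-2.85,0,0,0,0.31],[-4.1,0,-2.85,0,0,0,0.31],[0,0,0,0,0,0,0.31],[0,0,0,0,0,0,0.31]]'
python3 - <<'E'
from h import *
import pickle
info=cams.camera_info("wrist");im=snap("wrist","w3.png");pickle.dump(info,open("i3.pkl","wb"))
hsv=cv2.cvtColor(im,cv2.COLOR_RGB2HSV);m=((hsv[...,1]>95)&(hsv[...,0]<18)&(hsv[...,2]>20)).astype(np.uint8)*255
m[220:]=0
for c in cv2.findContours(m,0,2)[0]:
    if cv2.contourArea(c)>150:
        print(cv2.contourArea(c),cv2.boundingRect(c),cv2.approxPolyDP(c,3,True).reshape(-1,2).tolist())
x=int(proj("wrist",[[.54,-.196,.036]],info)[0,0]);print(proj("wrist",[[.54,-.196,.036]],info))
cv2.imwrite("pics/w3z.png",cv2.resize(im[0:230,100:420,::-1],(800,575),interpolation=cv2.INTER_CUBIC))
E
```

```text
time: 2.45
position: [0.5668, -0.3293, 0.1968]
tool_rot: [0.6, 0.741, 0.19, -0.233]
ft_force: [0.3, 0.6, -0.9]
grip_width: 0.0598
grip_force: 0.0
1616.0 (330, 176, 49, 44) [[343, 178], [332, 193], [331, 206], [342, 219], [362, 219], [375, 208], [377, 192], [365, 178]]
1475.5 (237, 149, 41, 39) [[238, 149], [238, 186], [274, 187], [276, 149]]
1868.0 (118, 104, 36, 61) [[150, 104], [121, 108], [118, 159], [123, 164], [152, 161]]
[[258.91378846 164.05748199]]
```

View pics/w3z.png

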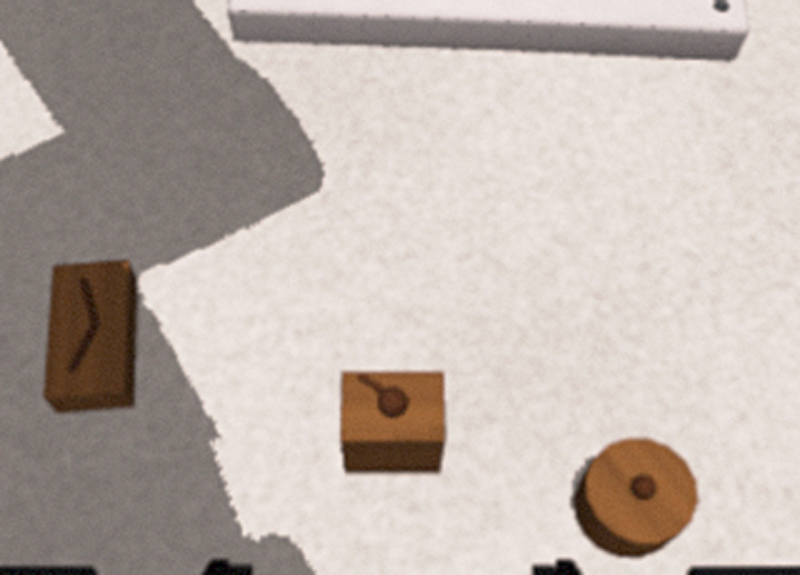

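The block is clear in the zoom. Its top face has corners at (341,372), (443,372), (443,442) and (341,442), so it is almost square to the tool. The base's front top corners are at (230,12) and (748,32).

```bash
python3 - <<'E'
from h import *
import pickle
info=pickle.load(open("i3.pkl","rb"))
z=lambda l:[[100+x/2.5-.3,y/2.5-.3] for x,y in l]
P=onz("wrist",z([(341,372),(443,372),(443,442),(341,442)]),.036,info)
# block local: x along tool +x (far), y: right of image
print(np.round(P,4).tolist())
print(fit2([[.015,.02],[.015,-.02],[-.015,-.02],[-.015,.02]],P))
Q=onz("wrist",z([(230,12),(748,32)]),.022,info)
print(fit2([[-.075,.1],[-.075,-.165]],Q))
o=robot.get_obs();M=R.from_quat(o["tool_rot"]).as_matrix();print("tool yaw",np.arctan2(M[1,0],M[0,0]))
E
```

```text
[[0.5148, -0.1843, 0.036], [0.5537, -0.176, 0.036], [0.5592, -0.2051, 0.036], [0.5216, -0.2131, 0.036]]
(np.float64(1.7804457021303777), array([ 0.53735205, -0.19462277]), np.float64(0.0008051254529478635))
(np.float64(1.7365610043130657), array([0.49471891, 0.09955256]), np.float64(0.0024690855934947353))
tool yaw 1.7831344258152226
```

```bash
python3 - <<'E'
from h import *
u=np.array([np.cos(1.78),np.sin(1.78)]);Rt=toolR(1.78,.61)
b=np.array([.5374,-.1946])
c=plan(tcpof(np.r_[b-.006*u,.094],Rt),Rt,3);print()
plan(tcpof(np.r_[b-.006*u,.034],Rt),Rt,3,c)
E
```

```text
[1.61, -0.036, 3.612, 0.0, -0.001, 0.001]
[1.612, -0.036, 3.611, 0.0, -0.001, 0.001]
[1.614, -0.036, 3.61, 0.0, -0.001, 0.001]

[-1.146, 0.0, 1.639, 0.0, 0.0, 0.0]
[-1.146, 0.0, 1.639, 0.0, 0.0, 0.0]
[-1.146, 0.0, 1.639, 0.0, 0.0, 0.0]
```

```bash
python3 -m crank '[[1.61,-0.04,3.61,0,-0.001,0.001,0.31],[1.61,-0.04,3.61,0,-0.001,0.001,0.31],[1.61,-0.04,3.61,0,-0.001,0.001,0.31],[0,0,0,0,0,0,0.31]]'
python3 -m crank '[[-1.15,0,1.64,0,0,0,0.31],[-1.15,0,1.64,0,0,0,0.31],[-1.15,0,1.64,0,0,0,0.31],[0,0,0,0,0,0,0.31],[0,0,0,0,0,0,0.31]]'
python3 -m crank '[[0,0,0,0,0,0,0.6],[0,0,0,0,0,0,0.8],[0,0,0,0,0,0,0.8],[0,0,0,0,0,0,0.8]]' 20
python3 - <<'E'
from h import *
o=robot.get_obs();q=R.from_quat(o["tool_rot"]);print(o["position"],o["position"]+q.apply([0,0,.051]),q.as_matrix())
E
```

```text
time: 3.0
position: [0.5435, -0.225, 0.1348]
tool_rot: [0.599, 0.742, 0.188, -0.236]
ft_force: [-0.1, -0.1, 0.5]
grip_width: 0.0598
grip_force: 0.0
time: 3.62
position: [0.5458, -0.2301, 0.0751]
tool_rot: [0.601, 0.742, 0.189, -0.232]
ft_force: [0.6, -0.9, 0.1]
grip_width: 0.0599
grip_force: 0.0
time: 4.12
position: [0.5459, -0.23, 0.0758]
tool_rot: [0.6, 0.742, 0.189, -0.232]
ft_force: [0.2, -1.1, 1.7]
grip_width: 0.0397
grip_force: 20.0
[ 0.54592787 -0.22997309  0.0758141 ] [ 0.53996123 -0.20150765  0.03391997] [[-0.17167539  0.9781821  -0.11699293]
 [ 0.80331616  0.2077412   0.5581458 ]
 [ 0.57027248  0.00183759 -0.82145354]]
```

```bash
python3 - <<'E'
from h import *
o=robot.get_obs();q0=R.from_quat(o["tool_rot"]);p0=np.array(o["position"])
c=plan(p0+[0,0,.1],q0,3);print()
th=1.733;u=np.array([np.cos(th),np.sin(th)]);Rt=toolR(th,.61)
plan(tcpof(np.r_[np.array([.496,.0975])-.11*u,.024+.034+.09],Rt),Rt,4,c)
E
```

```text
[1.901, 0.006, -2.738, 0.0, 0.0, 0.0]
[1.901, 0.006, -2.738, 0.0, 0.0, 0.0]
[1.901, 0.006, -2.738, 0.0, 0.0, 0.0]

[4.135, 0.317, 2.445, -0.006, 0.001, 0.01]
[4.136, 0.26, 2.45, -0.006, 0.001, 0.01]
[4.136, 0.204, 2.455, -0.006, 0.001, 0.01]
[4.136, 0.147, 2.459, -0.006, 0.001, 0.01]
```

```bash
python3 -m crank '[[1.9,0,-2.74,0,0,0,0.8],[1.9,0,-2.74,0,0,0,0.8],[1.9,0,-2.74,0,0,0,0.8],[4.13,0.32,2.45,-0.006,0.001,0.01,0.8],[4.13,0.26,2.45,-0.006,0.001,0.01,0.8]]'
python3 -m crank '[[4.13,0.2,2.45,-0.006,0.001,0.01,0.8],[4.13,0.15,2.46,-0.006,0.001,0.01,0.8],[0,0,0,0,0,0,0.8],[0,0,0,0,0,0,0.8]]'
python3 - <<'E'
from h import *
import pickle
info=cams.camera_info("wrist");im=snap("wrist","w4.png");pickle.dump(info,open("i4.pkl","wb"))
o=robot.get_obs();q=R.from_quat(o["tool_rot"]);print(o["position"]+q.apply([0,0,.051]),q.as_matrix())
cv2.imwrite("pics/w4z.png",cv2.resize(im[:,:,::-1],(800,600),interpolation=cv2.INTER_CUBIC))
E
```

```text
time: 4.75
position: [0.5319, -0.1345, 0.1829]
tool_rot: [0.61, 0.734, 0.192, -0.23]
ft_force: [0.1, 0.2, 0.0]
grip_width: 0.0398
grip_force: 20.0
time: 5.25
position: [0.5187, -0.0404, 0.1894]
tool_rot: [0.617, 0.727, 0.194, -0.229]
ft_force: [-0.3, -0.5, -0.5]
grip_width: 0.0398
grip_force: 20.0
[ 0.51414999 -0.01220795  0.14752439] [[-1.32122364e-01  9.86836352e-01 -9.32614327e-02]
 [ 8.09069082e-01  1.61720036e-01  5.65025532e-01]
 [ 5.72669977e-01 -8.02432995e-04 -8.19785614e-01]]
```

View pics/w4z.png

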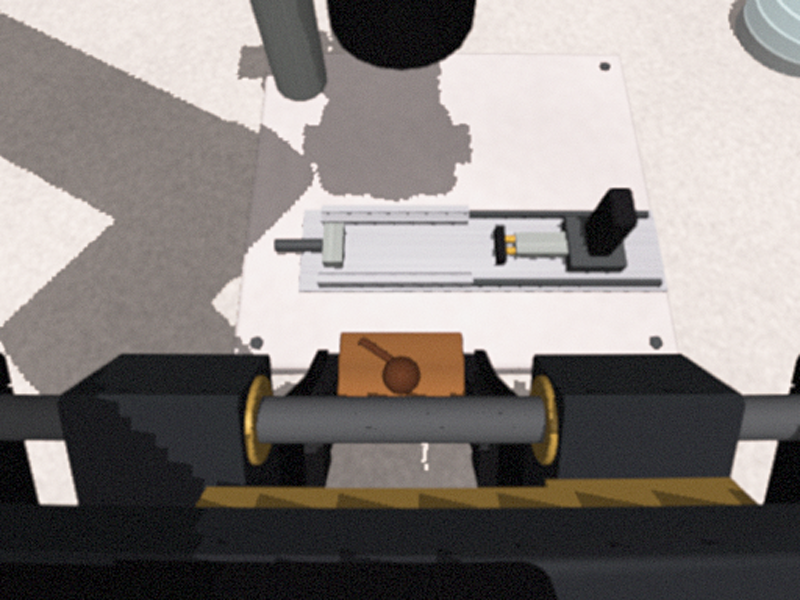

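Wrist view at the scope: the channel runs from (300,250) to (665,250), with walls at columns 320–470. The end stop is at (333,244), the pad at (500,245) and the fin top at (622,190). The block is held square. I'll check the pose with a crop and predicted points.

```bash
python3 - <<'E'
from h import *
import pickle
info=pickle.load(open("i4.pkl","rb"));im=cv2.imread("pics/w4.png")
z=lambda l:[[x/1.5625-.2,y/1.5625-.2] for x,y in l]
C=onz("wrist",z([(620,55),(674,370)]),.022,info)
th,t,e=fit2([[.165,-.165],[-.075,-.165]],C);print(th,t,e)
x0,y0,s=150,20,2.75
Z=cv2.resize(im[y0:y0+215,x0:x0+290],None,fx=s,fy=s,interpolation=cv2.INTER_CUBIC)
th,t=1.735,np.array([.496,.0975])
Rm=np.array([[np.cos(th),-np.sin(th)],[np.sin(th),np.cos(th)]])
def W(p): return np.r_[Rm@p[:2]+t,p[2]]
L=[[-.026,.05,.033],[-.026,-.042,.033],[.026,.05,.033],[.026,-.042,.033],[-.022,.05,.033],[.022,.05,.033],[.165,-.165,.022],[-.075,-.165,.022],[.165,.1,.022],[0,-.12,.077],[.165,0,.022]]
for p in proj("wrist",[W(np.array(p)) for p in L],info):
    c=tuple(int(v) for v in (p+.5-[x0,y0])*s);print(c);cv2.drawMarker(Z,c,(0,0,255),cv2.MARKER_CROSS,9,1)
cv2.imwrite("pics/w4c.png",Z);print(Z.shape)
E
```

```text
1.7114820216188626 [0.48975763 0.10142551] 0.00013499015400758596
(149, 451)
(423, 450)
(157, 315)
(416, 314)
(149, 440)
(156, 325)
(683, 44)
(796, 600)
(61, 43)
(698, 315)
(296, 41)
(591, 798, 3)
```

View pics/w4c.png

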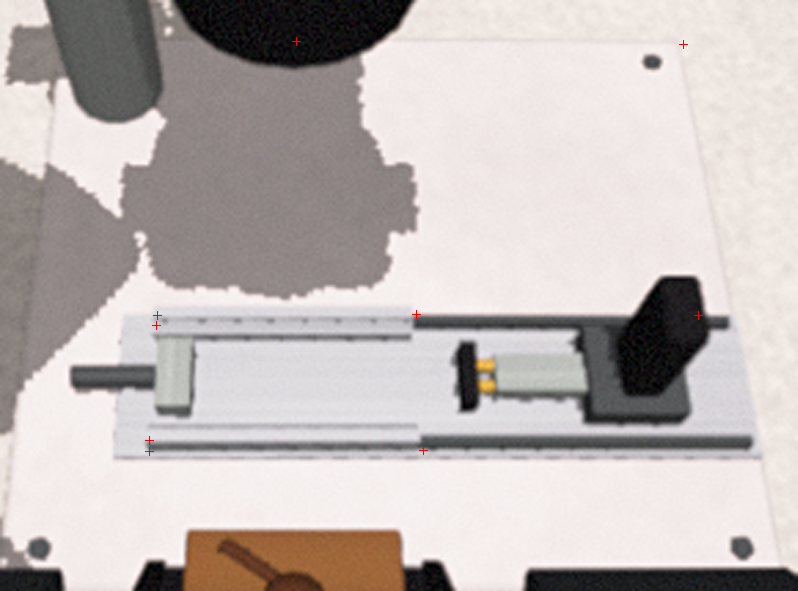

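```bash
python3 - <<'E'
from h import *
import pickle
info=pickle.load(open("i4.pkl","rb"));im=cv2.imread("pics/w4.png",0).astype(float)
r=im[:,225:285].mean(1)
print([(i,int(v)) for i,v in enumerate(r) if 125<=i<192])
r=im[:,209:218].mean(1);print("stop",[(i,int(v)) for i,v in enumerate(r) if 130<=i<190])
th,t=1.735,np.array([.4952,.0975])
Rm=np.array([[np.cos(th),-np.sin(th)],[np.sin(th),np.cos(th)]])
for n,x,z,y in [("far out top",.026,.033,0),("far in top",.022,.033,0),("far knee",.017,.029,0),("far foot",.017,.024,0),("near foot",-.017,.024,0),("near knee",-.017,.029,0),("near in",-.022,.033,0),("near out",-.026,.033,0),("near out foot",-.026,.024,0),("stop far",.013,.034,.032),("stop near",-.013,.034,.032),("stop near bottom",-.013,.024,.032)]:
    print(n,proj("wrist",[np.r_[Rm@[x,y]+t,z]],info)[0])
E
```

```text
[(125, 185), (126, 200), (127, 216), (128, 232), (129, 239), (130, 237), (131, 227), (132, 218), (133, 218), (134, 213), (135, 184), (136, 175), (137, 191), (138, 198), (139, 202), (140, 205), (141, 163), (142, 113), (143, 142), (144, 198), (145, 221), (146, 220), (147, 219), (148, 219), (149, 217), (150, 216), (151, 217), (152, 218), (153, 218), (154, 217), (155, 218), (156, 218), (157, 219), (158, 220), (159, 220), (160, 220), (161, 220), (162, 219), (163, 219), (164, 220), (165, 221), (166, 223), (167, 224), (168, 223), (169, 221), (170, 220), (171, 223), (172, 225), (173, 217), (174, 185), (175, 185), (176, 210), (177, 220), (178, 222), (179, 218), (180, 176), (181, 121), (182, 98), (183, 126), (184, 190), (185, 204), (186, 185), (187, 223), (188, 241), (189, 242), (190, 241), (191, 241)]
stop [(130, 235), (131, 227), (132, 219), (133, 219), (134, 215), (135, 190), (136, 176), (137, 192), (138, 201), (139, 203), (140, 203), (141, 168), (142, 148), (143, 179), (144, 191), (145, 194), (146, 193), (147, 192), (148, 192), (149, 192), (150, 193), (151, 193), (152, 194), (153, 193), (1
[... 191 characters left out ...]
70, 104), (171, 160), (172, 209), (173, 216), (174, 189), (175, 185), (176, 210), (177, 221), (178, 222), (179, 219), (180, 177), (181, 122), (182, 96), (183, 124), (184, 190), (185, 208), (186, 187), (187, 221), (188, 239), (189, 240)]
far out top [257.05718973 133.92941099]
far in top [257.06676522 137.52975235]
far knee [257.07414557 144.08525944]
far foot [257.06842027 146.52970788]
near foot [257.15122417 178.16051698]
near knee [257.15849302 176.10977993]
near in [257.17758882 179.39763151]
near out [257.18818319 183.41932492]
near out foot [257.17412509 186.94494405]
stop far [223.73702068 145.3295722 ]
stop near [222.79532668 170.11669081]
stop near bottom [223.82651802 174.38022765]
```

```bash
python3 - <<'E'
from h import *
import pickle
info=pickle.load(open("i4.pkl","rb"));im=cv2.imread("pics/w4.png").astype(float)
r=im[:,240:275,0].mean(1);print([(i,int(v)) for i,v in enumerate(r) if 207<=i<220])
r=im[216:226,:,0].mean(0);print([(i,int(v)) for i,v in enumerate(r) if 210<=i<224 or 288<=i<304])
P=onz("wrist",[[217.8,212.6],[295.5,212.6]],.1496,info);print(P)
o=robot.get_obs();q=R.from_quat(o["tool_rot"]);g=o["position"]+q.apply([0,0,.051]);M=q.as_matrix();th=np.arctan2(M[1,0],M[0,0])
c=P.mean(0)[:2]-.015*np.array([np.cos(th),np.sin(th)]);d=c-g[:2]
print("tool yaw",th,"block centre rel grasp pt: x",d@[np.cos(th),np.sin(th)],"y",d@[-np.sin(th),np.cos(th)])
E
```

```text
[(207, 237), (208, 237), (209, 237), (210, 240), (211, 239), (212, 179), (213, 84), (214, 48), (215, 54), (216, 56), (217, 57), (218, 57), (219, 56)]
[(210, 220), (211, 232), (212, 234), (213, 233), (214, 234), (215, 237), (216, 230), (217, 145), (218, 62), (219, 50), (220, 56), (221, 57), (222, 55), (223, 57), (288, 58), (289, 57), (290, 58), (291, 58), (292, 56), (293, 55), (294, 54), (295, 86), (296, 168), (297, 234), (298, 236), (299, 233), (300, 233), (301, 234), (302, 231), (303, 215)]
[[0.48944524 0.00677898 0.1496    ]
 [0.52873063 0.01321349 0.1496    ]]
tool yaw 1.732669215363564 block centre rel grasp pt: x 0.007729750986233584 y 0.0014173003195133542
```

```bash
python3 - <<'E'
from h import *
th=1.735;u=np.array([np.cos(th),np.sin(th)]);v=np.array([-u[1],u[0]]);Rt=toolR(th,.61);t=np.array([.4952,.1003])
c=None
for x,y,z,n in((-.0077,-.003,.085,4),(-.0077,-.003,.064,2)):
    c=plan(tcpof(np.r_[t+x*u+y*v,z],Rt),Rt,n,c);print()
E
```

```text
[1.285, 0.064, 2.805, 0.0, 0.0, -0.0]
[1.285, 0.065, 2.805, 0.0, 0.0, -0.0]
[1.285, 0.066, 2.805, 0.0, 0.0, -0.0]
[1.285, 0.067, 2.805, 0.0, 0.0, -0.0]

[-0.602, 0.0, 0.861, 0.0, 0.0, 0.0]
[-0.602, 0.0, 0.861, 0.0, 0.0, 0.0]
```

```bash
python3 -m crank '[[1.29,0.065,2.8,0,0,0,0.8],[1.29,0.065,2.8,0,0,0,0.8],[1.29,0.065,2.8,0,0,0,0.8],[1.29,0.065,2.8,0,0,0,0.8],[0,0,0,0,0,0,0.8]]'
python3 -m crank '[[0,0,0,0,0,0,0.8],[-0.6,0,0.86,0,0,0,0.8],[-0.6,0,0.86,0,0,0,0.8],[0,0,0,0,0,0,0.8],[0,0,0,0,0,0,0.8]]'
cat > s.py <<'E'
from h import *
th=1.735;u=np.array([np.cos(th),np.sin(th)]);v=np.array([-u[1],u[0]]);t=np.array([.4952,.1003])
def S():
    o=robot.get_obs();q=R.from_quat(o["tool_rot"]);g=o["position"]+q.apply([0,0,.051]);f=np.array(o["ft_force"]);M=q.as_matrix()
    print("t",o["time"],"grasp scope mm",np.round([1000*((g[:2]-t)@u),1000*((g[:2]-t)@v),1000*(g[2]-.024)],1),"F",np.round([f[:2]@u,f[:2]@v,f[2]],1),"yaw",round(np.arctan2(M[1,0],M[0,0]),3),"w",round(o["grip_width"],4),round(o["grip_force"],1))
if __name__=="__main__":S()
E
python3 s.py
```

```text
time: 5.92
position: [0.5027, 0.0658, 0.1262]
tool_rot: [0.617, 0.727, 0.193, -0.231]
ft_force: [-0.0, -0.6, -1.1]
grip_width: 0.0399
grip_force: 20.0
time: 6.55
position: [0.5033, 0.0654, 0.1061]
tool_rot: [0.618, 0.727, 0.194, -0.23]
ft_force: [-0.8, -0.4, -0.0]
grip_width: 0.0402
grip_force: 20.0
t 6.55 grasp scope mm [-6.5 -2.2 40.4] F [-0.2  0.8 -0. ] yaw 1.732 w 0.0402 20.0
```

```bash
for i in 1; do python3 -m crank '[[-0.115,0,0.164,0,0,0,0.8],[-0.115,0,0.164,0,0,0,0.8],[0,0,0,0,0,0,0.8]]' >/dev/null; python3 s.py; python3 -m crank '[[-0.057,0,0.082,0,0,0,0.8],[0,0,0,0,0,0,0.8]]'>/dev/null; python3 s.py; python3 -m crank '[[-0.057,0,0.082,0,0,0,0.8],[0,0,0,0,0,0,0.8]]'>/dev/null; python3 s.py; done
```

```text
t 6.925 grasp scope mm [-6.3 -2.3 36.5] F [ 1.2 -0.2 -0. ] yaw 1.732 w 0.0402 20.0
t 7.175 grasp scope mm [-6.4 -2.3 35.5] F [-0.   0.4 -0.9] yaw 1.732 w 0.0393 20.0
t 7.425 grasp scope mm [-6.4 -2.3 34.5] F [ 0.2  0.2 -0.4] yaw 1.732 w 0.04 20.0
```

```bash
python3 -m crank '[[-0.04,0,0.057,0,0,0,0.8],[0,0,0,0,0,0,0.8]]' >/dev/null; python3 s.py; python3 -m crank '[[-0.04,0,0.057,0,0,0,0.8],[0,0,0,0,0,0,0.8]]'>/dev/null; python3 s.py;  python3 -m crank '[[0,0,0,0,0,0,0.8]]'>/dev/null; python3 s.py
```

```text
t 7.675 grasp scope mm [-6.4 -2.3 34. ] F [-0.3 -0.2  1.2] yaw 1.732 w 0.0395 20.0
t 7.925 grasp scope mm [-6.3 -2.3 33.9] F [-1.   0.7  6.5] yaw 1.733 w 0.0398 20.0
t 8.05 grasp scope mm [-6.3 -2.3 33.9] F [-1.4  0.9  7. ] yaw 1.733 w 0.0396 20.0
```

```bash
python3 -m crank '[[0,0,0,0,0,0,0.45],[0,0,0,0,0,0,0.36],[0,0,0,0,0,0,0.36],[0,0,0,0,0,0,0.36],[0,0,-0.5,0,0,0,0.36]]'; python3 s.py
python3 -m crank '[[0,0,-3,0,0,0,0.36],[0,0,-5,0,0,0,0.36],[-2,0,-5,0,0,0,0.36],[0,0,0,0,0,0,0.36],[0,0,0,0,0,0,0.36]]' >/dev/null
python3 - <<'E'
from s import *
import pickle
S();info=cams.camera_info("wrist");im=snap("wrist","w5.png");pickle.dump(info,open("i5.pkl","wb"))
p=proj("wrist",[np.r_[t,.06]],info)[0];print(p)
x0,y0=max(0,int(p[0])-140),max(0,int(p[1])-105)
print(x0,y0);cv2.imwrite("pics/w5c.png",cv2.resize(im[y0:y0+200,x0:x0+280,::-1],None,fx=2.8,fy=2.8,interpolation=cv2.INTER_CUBIC))
E
```

```text
time: 8.68
position: [0.5035, 0.0628, 0.1029]
tool_rot: [0.617, 0.727, 0.194, -0.23]
ft_force: [0.1, 0.1, 0.4]
grip_width: 0.0558
grip_force: 0.0
t 8.675 grasp scope mm [-9.  -2.  37.1] F [ 0.1 -0.1  0.4] yaw 1.732 w 0.0558 0.0
t 9.3 grasp scope mm [-99.9  -1.8 132.2] F [-0.6 -0.2  0.3] yaw 1.731 w 0.0554 0.0
[255.86579216 159.93084533]
115 54
```

View pics/w5c.png

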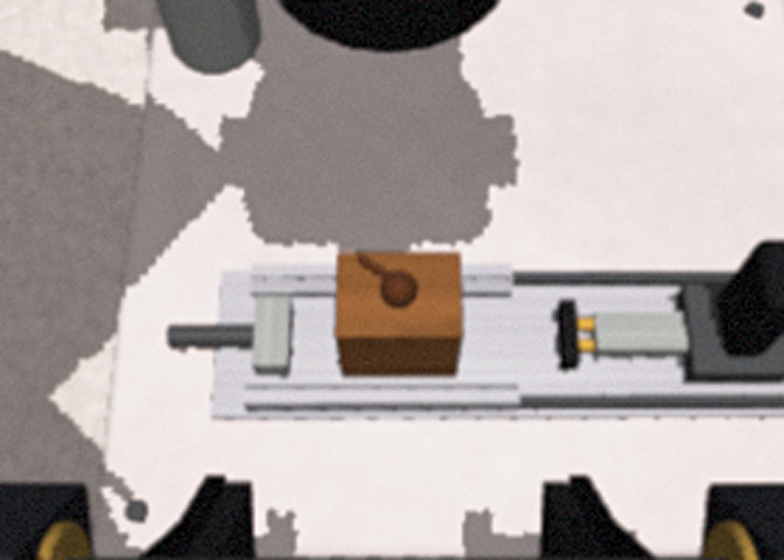

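The block stands flat in the channel with its front bottom-left corner at (343,375). The stop face is at column ~292, about 17 mm away, and the pad is at column ~556, about 32 mm behind the block. Next is the clamp grip.

```bash
python3 - <<'E'
from s import *
import pickle
i4=pickle.load(open("i4.pkl","rb"))
P=onz("wrist",[[683/2.75+149.6,284/2.75+19.6]],.077,i4)[0]
print("fin top scope",(P[:2]-t)@u,(P[:2]-t)@v)
Rt=toolR(th,.61)
c=plan(tcpof(np.r_[t-.005*u-.1145*v,.024+.095],Rt),Rt,5);print()
plan(tcpof(np.r_[t-.005*u-.1145*v,.024+.042],Rt),Rt,3,c)
E
```

```text
fin top scope 0.008083164722239546 -0.11743054231468202
[1.127, 2.259, 1.681, -0.0, -0.001, -0.001]
[1.127, 2.259, 1.682, -0.0, -0.001, -0.001]
[1.126, 2.259, 1.682, -0.0, -0.001, -0.001]
[1.126, 2.259, 1.683, -0.0, -0.001, -0.001]
[1.125, 2.259, 1.683, -0.0, -0.001, -0.001]

[-1.012, 0.0, 1.448, 0.0, 0.0, 0.0]
[-1.012, 0.0, 1.448, 0.0, 0.0, 0.0]
[-1.012, 0.0, 1.448, 0.0, 0.0, 0.0]
```

```bash
python3 -m crank '[[1.13,2.28,1.68,0,-0.001,-0.001,0.4],[1.13,2.28,1.68,0,-0.001,-0.001,0.4],[1.13,2.28,1.68,0,-0.001,-0.001,0.4],[1.13,2.28,1.68,0,-0.001,-0.001,0.4],[1.13,2.28,1.68,0,-0.001,-0.001,0.4]]'>/dev/null; python3 -m crank '[[0,0,0,0,0,0,0.4]]' >/dev/null; python3 s.py
python3 -m crank '[[-1.0,0,1.45,0,0,0,0.4],[-1.0,0,1.45,0,0,0,0.4],[-1.0,0,1.45,0,0,0,0.4],[0,0,0,0,0,0,0.4]]'>/dev/null; python3 s.py
python3 -m crank '[[0,0,0,0,0,0,0.7],[0,0,0,0,0,0,0.85],[0,0,0,0,0,0,0.95],[0,0,0,0,0,0,0.95],[0,0,0,0,0,0,0.95]]' 25 >/dev/null; python3 s.py; python3 - <<'E'
from h import *
im=snap("side","s6.png")
E
```

```text
t 10.1 grasp scope mm [  -2.9 -115.5   93.7] F [0.4 0.4 0.3] yaw 1.741 w 0.0525 0.0
t 10.6 grasp scope mm [  -5.9 -114.9   40.5] F [-0.7 -0.1  0.3] yaw 1.735 w 0.0519 0.0
t 11.225 grasp scope mm [  -5.9 -117.6   43. ] F [ 1.7 -2.3 -0.1] yaw 1.738 w 0.0135 25.0
```

```bash
python3 -m crank '[[0,0,0,0,0,0,0.95],[0,0,0,0,0,0,0.95]]' >/dev/null; python3 s.py; python3 -m crank '[[0,-0.3,0,0,0,0,0.95],[0,-0.3,0,0,0,0,0.95],[0,-0.3,0,0,0,0,0.95],[0,-0.3,0,0,0,0,0.95]]' >/dev/null; python3 s.py;python3 -m crank '[[0,-0.3,0,0,0,0,0.95],[0,-0.3,0,0,0,0,0.95],[0,-0.3,0,0,0,0,0.95],[0,-0.3,0,0,0,0,0.95]]' >/dev/null; python3 s.py;python3 -m crank '[[0,0,0,0,0,0,0.95],[0,0,0,0,0,0,0.95]]' >/dev/null; python3 s.py
```

```text
t 11.525 grasp scope mm [  -6.  -117.5   42.9] F [ 2.2 -4.4  0. ] yaw 1.739 w 0.0135 25.0
t 12.025 grasp scope mm [  -6.  -106.8   42.9] F [ 2.1 -7.9 -1.6] yaw 1.739 w 0.0136 25.0
t 12.525 grasp scope mm [ -6.  -94.8  42.9] F [ 3.4 -7.9 -0.7] yaw 1.739 w 0.0136 25.0
t 12.775 grasp scope mm [ -6.  -94.3  42.9] F [ 2.4 -6.6 -0.6] yaw 1.739 w 0.0139 25.0
```

```bash
python3 -m crank '[[0,-0.3,0,0,0,0,0.95],[0,-0.3,0,0,0,0,0.95],[0,-0.3,0,0,0,0,0.95],[0,-0.3,0,0,0,0,0.95],[0,-0.3,0,0,0,0,0.95]]' >/dev/null; python3 s.py;python3 -m crank '[[0,-0.2,0,0,0,0,0.95],[0,-0.1,0,0,0,0,0.95],[0,-0.1,0,0,0,0,0.95]]' >/dev/null; python3 s.py
for i in 1 2 3 4; do python3 -m crank '[[0,-0.1,0,0,0,0,0.95]]' >/dev/null; python3 s.py; done
```

```text
t 13.4 grasp scope mm [ -6.  -79.8  42.9] F [ 3.9 -7.9 -1.8] yaw 1.738 w 0.0138 25.0
t 13.775 grasp scope mm [ -6.  -75.8  42.9] F [ 3.8 -8.8 -2.1] yaw 1.738 w 0.0139 25.0
t 13.9 grasp scope mm [ -6.  -74.9  42.9] F [ 3.5 -8.7 -2.1] yaw 1.739 w 0.014 25.0
t 14.025 grasp scope mm [ -6.  -73.9  42.9] F [ 3.6 -8.8 -1.7] yaw 1.739 w 0.0136 25.0
t 14.15 grasp scope mm [ -6.  -72.8  42.9] F [ 4.6 -8.7 -2.2] yaw 1.739 w 0.0138 25.0
t 14.275 grasp scope mm [ -6.  -71.8  42.9] F [ 3.5 -8.6 -2. ] yaw 1.738 w 0.0138 25.0
```

```bash
for i in 1 2 3 4 5; do python3 -m crank '[[0,-0.1,0,0,0,0,0.95]]' >/dev/null; python3 s.py; done
```

```text
t 14.4 grasp scope mm [ -6.  -70.8  42.9] F [ 4.9 -8.1 -1.2] yaw 1.738 w 0.0139 25.0
t 14.525 grasp scope mm [ -6.  -69.9  42.9] F [ 4.1 -8.1 -2.1] yaw 1.739 w 0.0138 25.0
t 14.65 grasp scope mm [ -6.  -68.8  42.9] F [ 4.5 -9.8 -1.1] yaw 1.738 w 0.0139 25.0
t 14.775 grasp scope mm [ -6.  -67.8  42.9] F [ 4.  -7.9 -1. ] yaw 1.738 w 0.0139 25.0
t 14.9 grasp scope mm [ -6.  -66.8  42.9] F [ 3.2 -8.5 -1.7] yaw 1.738 w 0.0137 25.0
```

```bash
for i in 1 2 3; do python3 -m crank '[[0,-0.1,0,0,0,0,0.95]]' >/dev/null; python3 s.py; done
```

```text
t 15.025 grasp scope mm [ -6.  -65.8  42.9] F [ 4.  -7.9 -1.3] yaw 1.738 w 0.014 25.0
t 15.15 grasp scope mm [ -6.  -64.8  42.9] F [ 4.1 -8.4 -1.5] yaw 1.738 w 0.0136 25.0
t 15.275 grasp scope mm [ -6.  -64.   42.9] F [ 4.  -8.6 -2.1] yaw 1.738 w 0.0141 25.0
```

```bash
for i in 1 2; do python3 -m crank '[[0,-0.1,0,0,0,0,0.95]]' >/dev/null; python3 s.py; done
```

```text
t 15.4 grasp scope mm [ -6.  -63.3  42.9] F [ 5.3 -9.2 -1.7] yaw 1.738 w 0.0138 25.0
t 15.525 grasp scope mm [ -6.  -62.7  42.9] F [  6.2 -10.9  -3.3] yaw 1.738 w 0.0137 25.0
```

```bash
for i in 1 2; do python3 -m crank '[[0,-0.1,0,0,0,0,0.95]]' >/dev/null; python3 s.py; done;  python3 -m crank '[[0,0,0,0,0,0,0.95]]' >/dev/null; python3 s.py
```

```text
t 15.65 grasp scope mm [ -6.  -62.1  42.9] F [  4.9 -12.2  -4.2] yaw 1.738 w 0.0136 25.0
t 15.775 grasp scope mm [ -6.  -61.5  42.9] F [  6.2 -12.2  -3.2] yaw 1.738 w 0.0139 25.0
t 15.9 grasp scope mm [ -6.  -61.4  42.9] F [  6.1 -11.5  -3.6] yaw 1.738 w 0.014 25.0
```

```bash
python3 -m crank '[[0,-0.08,0,0,0,0,0.95]]' >/dev/null; python3 s.py; python3 -m crank '[[0,0.07,0,0,0,0,0.95]]' >/dev/null; python3 s.py; python3 -m crank '[[0,0.07,0,0,0,0,0.95]]' >/dev/null; python3 s.py
```

```text
t 16.025 grasp scope mm [ -6.  -61.   42.9] F [  6.9 -13.1  -3.5] yaw 1.738 w 0.0137 25.0
t 16.15 grasp scope mm [ -6.  -61.   42.9] F [  4.7 -10.5  -1.9] yaw 1.739 w 0.0137 25.0
t 16.275 grasp scope mm [ -6.  -61.1  42.9] F [ 4.6 -8.4 -1.1] yaw 1.739 w 0.0139 25.0
```

```bash
python3 -m crank '[[0,0.1,0,0,0,0,0.95],[0,0,0,0,0,0,0.95]]' >/dev/null; python3 s.py; python3 -m crank '[[0,0,0,0,0,0,0.75],[0,0,0,0,0,0,0.65],[0,0,0,0,0,0,0.65],[0,0,0,0,0,0,0.65]]' >/dev/null; python3 s.py
```

```text
t 16.525 grasp scope mm [ -6.  -61.1  42.9] F [ 4.  -7.3 -0.6] yaw 1.739 w 0.0131 25.0
t 17.025 grasp scope mm [ -6.  -58.3  42.4] F [0.2 1.1 0.1] yaw 1.738 w 0.0301 0.0
```

```bash
python3 -m crank '[[0,0.25,-0.5,0,0,0,0.65],[0,0,-3,0,0,0,0.65],[0,0,-5,0,0,0,0.65],[-2,-3,-5,0,0,0,0.65],[0,0,0,0,0,0,0.65]]' >/dev/null; python3 -m crank '[[0,0,0,0,0,0,0.65]]' >/dev/null
python3 - <<'E'
from s import *
import pickle
S();info=cams.camera_info("wrist");im=snap("wrist","w7.png")
p=proj("wrist",[np.r_[t-.03*v,.05]],info)[0];x0,y0=max(0,int(p[0])-100),max(0,int(p[1])-70);print(p,x0,y0)
cv2.imwrite("pics/w7c.png",cv2.resize(im[y0:y0+140,x0:x0+200,::-1],None,fx=4,fy=4,interpolation=cv2.INTER_CUBIC))
E
```

```text
t 17.775 grasp scope mm [-99.5 -31.5 142.2] F [ 0.8 -0.5  0.1] yaw 1.737 w 0.0301 0.0
[256.17802373 168.84557365] 156 98
```

View pics/w7c.png

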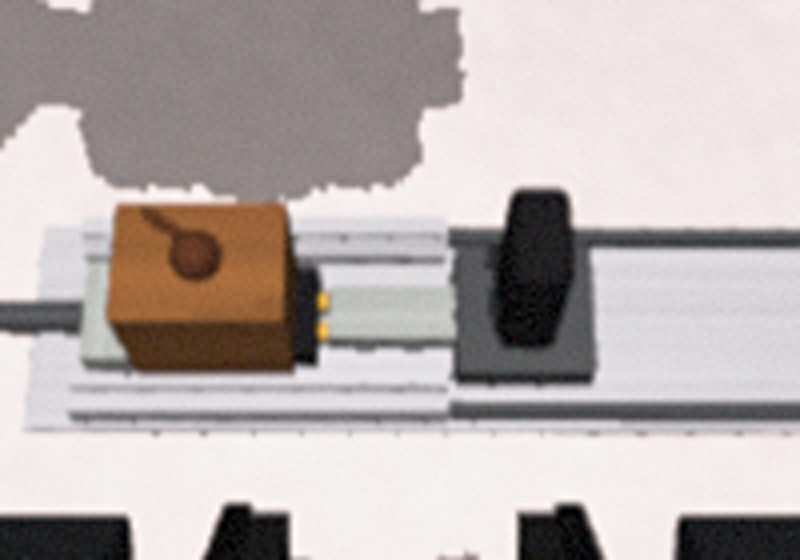

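The block is against the stop at (125,365). The pad at (307,315) touches it, and the visible gold pins have shortened from about 6.7 mm to 3.2 mm, so the pad is pressed in by about 3 to 3.5 mm. The gripper is clear.

```bash
python3 -c "
from rig import ticket
print(ticket.hand_in())"
```

```text
the job is handed in; nothing more can be done
None
```

The job is handed in (no verdict was returned): the block sits flat in the pocket against the end stop, the clamp's spring pad is pressed in about 3 mm by force and picture, and the gripper is clear of everything.

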